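# Glaze the hood lamp: seat the domed glass and screw its retaining ring snug

### The arm

A 6-joint arm with a two-finger parallel gripper is mounted at the origin on a cart in front of the work surface, level with it; the furniture and walls round the work are solid. World frame = base frame: x ahead of the robot, y to its left, z up, the work surface at z = 0. Lengths are in mm, angles in rad, forces in N, time in s.
With the tool pointing down it reaches from about 350 to 725 mm from the base axis. Payload 6 kg.
Tool frame: the origin (TCP) lies on the centre line of the jaws, within the pads' length; the fingertips stand 17 mm ahead of it and the grasp point (between the pads) lies 2 mm behind it; z points along the fingers, y is the line along which they close (so a half turn about z gives the same grasp; the last joint's range is limited). The gripper opens to 85 mm and grips with 20 to 120 N. Pads are 22 mm wide; open, the fingers measure 114 mm over their backs; the gripper's body (76 mm by 85 mm) begins 54 mm behind the grasp point. The pads swing forward as they close: fully open they stand 13 mm farther back than shut.
Start: joints at [-0.82, 0.04, 0.085, 0, -1.615, -0.334], TCP at [242.909, -548.608, 248.261] pointing down, gripper open.
Joint ranges: [-2.56, 2.56], [-1.29, 2.01], [-1.08, 1.49], [-3.29, 1.98], [-2.81, -0.18], [-2.99, 2.99]. Speed limits (rad/s): [2.57, 2.57, 3.01, 3.14, 3.14, 3.14].

### API

Orientations are given as a unit quaternion [x, y, z, w].
In Python, from plant import r gives the robot as it stands.
- The arm moves only by the tool jog_arm, never from a script. Its argument "increments" is text: rows parted by semicolons, each of 5 numbers parted by spaces: the shift along the world's x, y, z in cm, then the turn about the world's z in units of 6 degrees (1.0 is 6 degrees), then the opening, from 0 (shut) to 1 (fully open). In form: x y z spin grip; .... A call has 1 to 8 rows; each row shifts and turns the commanded pose from where the row before left it; what a row does not reach is not made up. A row lasts 1/10 s, in which the tool goes at most 50 mm and 8.59 degrees, less where a joint would pass 70% of its speed; a pose out of reach is approached as far as the arm can. A call is refused whole if a number of a shift passes 5 or a number of a turn 1, either way. A call with a gripper value outside its range is refused whole. The fingers move at their own pace and stop on an object; the grip force is fixed at half the most. Time passes only in rows, so rows that do not move let the fingers close. It gives the time, the measured TCP pose, the force, the opening and the grip force at its end, in the units of the state.
- r.get_obs(): the state, without advancing time (a new reading comes with each control period).
- r.get_image(name): name is "scene" or "top" or "wrist"; returns a dict with "frame" (480x640x3 uint8, red, green, blue), "z_map" (480x640 float32, mm along the optical axis (not along the pixel's ray), 0 where there is no reading), "fx", "fy", "cx", "cy" (pixels), "distortion" ([k1, k2, p1, p2, k3] as OpenCV has them; the pictures are not rectified), "extrinsics" (4x4, takes a point from camera to world coordinates); the wrist camera has in their place "hand_eye" (4x4, takes a point from camera to tool coordinates, whose origin is the TCP and whose axes are the flange's). Camera axes: x right, y down, z forward; pixel columns grow to the right and rows downward; lengths in mm; the calibration is good to about 2 mm. A picture is of the moment at which its call begins: read the wrist's pose just before it.
- r.sign_off(): hands the job in; it is judged then, once.
The state is a dict: "clock": time; "q": joint angles; "joint_velocities": joint speeds; "tau": joint torques, N m; "tool_pos": TCP position; "ee_rot": TCP orientation; "contact_force": force on the tool from outside, world axes, zero at the start; "wrist_torque": the same for the moment, N m; "opening": finger opening in mm; "gripper_force": force on a finger pad.
Only numpy, scipy, OpenCV 4.12 (cv2) and the standard library are available. Lean on these libraries where they do the work, as an engineer would, in place of code of your own. Each camera call takes 0.05 s, during which the arm holds its last target. There are 200 camera calls.

### The job

Put the cooker-hood lamp on the cooktop back together: lay the domed glass in the lamp housing, dome up and flat on its rubber seal, then drop the metal ring over it with its three lugs through the three notches and screw it clockwise until it is snug, pressing the glass firmly on the seal. Do not force it, or the glass will crack, let go at the end, and leave the salt shaker, the teaspoon and the small bowl alone.

Things in the scene. Friction and masses are not known exactly. Their poses are not given: they have to be found in the camera images.
- lamp_housing: the lamp housing: a light grey finned cylinder, 88 mm over the fins and 41 mm high, on a square 104 mm foot, fixed upright on the cooktop and open at the top. Origin: centre of its underside; z up along its axis; the x axis points to the middle of one notch
- mouth (a point): centre of the housing's mouth, level with its flat top face, 41 mm above its underside. The round opening has radius 27.5 mm, with three notches cut into its dark grey edge; below the threads the bore that takes the glass has radius 27 mm
- notch (a point): middle of the first notch in the mouth, 30 mm from the axis on the housing's x axis; two more at 120 and 240 degrees. Each is 38 degrees wide and reaches out to radius 33 mm; a red dot on the rim marks it. Between the notches, under the top face, three sloping threads draw the lugs down 6 mm per radian turned clockwise seen from above
- seat (a point): nominal top of the springy black rubber seal inside the housing, on its axis, 16 mm above its underside; the real height differs by up to 0.8 mm either way from lamp to lamp. It yields 1 mm for each 14 N
- lamp_glass: the domed lamp glass, pale blue-green, about 90 g, standing upright on the worktop: a flange of radius 25 mm, 6 mm thick, at the bottom, and a dome of radius 16 mm that reaches up to 44 mm (sides straight up to 36 mm). Origin: centre of the flange's underside, z up. On the seal its dome stands about 19 mm out of the mouth; the mouth leaves no room for fingers beside it
- retaining_ring: the aluminium retaining ring, about 120 g, 40 mm high, inner radius 20 mm, ribbed collar of outer radius 25.5 mm, standing upright on the worktop. Origin: centre of its underside, z up; x axis through one lug. With its lugs in the notches it drops until it rests on the glass, its underside then 21 to 23 mm above the housing's underside; with the lugs beside the notches it stops at 37 mm
- lug (a point): outer end of the ring's first brass lug, on the ring's x axis, 31 mm from its axis, 6.5 mm above its underside; two more at 120 and 240 degrees. Each is 20 degrees wide and lies 4 to 9 mm above the underside. From the notch it turns clockwise freely for 20 to 85 degrees until it meets the thread: where differs from lamp to lamp and can only be felt
- ring_top (a point): centre of the ring's top face, 40 mm above its underside. Once the threads bite, the ring sinks 6 mm per radian, pulling a tight grip down with it (a clear first sign), and the press on the glass grows with each degree; snug is 4 to 9 degrees past the bite, at about 5 to 13 N on the glass; turning then takes some 0.1 to 0.4 N m. The glass cracks above 16 N. Let go, the ring holds by friction
- salt_shaker: glass salt shaker, 44 mm wide and 90 mm high, origin at the centre of its underside; to be left alone
- teaspoon: steel teaspoon, 130 x 26 x 11 mm, lying on the worktop, origin at the middle of its underside, x along it; to be left alone
- pinch_bowl: small speckled white bowl, 60 mm wide and 32 mm high, on the cooktop, origin at the centre of its underside; to be left alone
Not all that is in view belongs to the job. Leave any brown or purple look-alike of the lamp_glass alone.

How it is judged:
By the outcome, as a careful person would: the job done as asked, in the order asked, and still so for the second after the job is handed in, with the robot touching nothing.
It also fails if it takes over 72 s, if anything falls off the work surface, if the arm or the gripper's body presses on something with over 40 N, if the wrist force passes 120 N, or if a joint passes its speed limit or range.

## Working session

There is one attempt and no reset: what is moved stays moved. The work goes in short steps, Python scripts to look and compute and a tool call to move; the robot and the scene stay as the last step left them, time stands still between calls to the robot, and variables do not carry over. Pictures are saved under pics/ and viewed, at most 10 in all, crops included, and the job is handed in when it is done.

Besides the shell and the picture viewer there is one more tool, called after "Emit:" in YAML: its name, and indented under it one key for each argument. jog_arm: Moves the arm, as the interface text tells. Its arguments: {"type":"object","properties":{"increments":{"type":"string"}},"required":["increments"]}

```bash
mkdir -p pics; cat > h.py <<'E'
import numpy as np, cv2
from plant import r
from scipy.spatial.transform import Rotation as R
def cloud(name):
    o=r.get_obs(); im=r.get_image(name)
    K=np.array([[im["fx"],0,im["cx"]],[0,im["fy"],im["cy"]],[0,0,1]])
    uv=np.stack(np.meshgrid(np.arange(640),np.arange(480)),-1).reshape(-1,1,2).astype(float)
    n=cv2.undistortPoints(uv,K,np.array(im["distortion"])).reshape(480,640,2)
    z=im["z_map"].astype(float); P=np.concatenate([n*z[...,None],z[...,None]],-1)
    if "hand_eye" in im:
        T=np.eye(4);T[:3,:3]=R.from_quat(o["ee_rot"]).as_matrix();T[:3,3]=o["tool_pos"];T=T@im["hand_eye"]
    else: T=np.array(im["extrinsics"])
    W=P@T[:3,:3].T+T[:3,3]; W[z==0]=np.nan
    return im["frame"],W,T,K,np.array(im["distortion"])
def save(n,f): cv2.imwrite("pics/"+n+".png",cv2.cvtColor(f,cv2.COLOR_RGB2BGR))
E
python3 - <<'E'
from h import *
for n in("top","scene"):
    f,W,T,K,D=cloud(n); save(n,f); np.save(n,W); np.save(n+"f",f); print(n,T.round(2).tolist(),K[0,0])
o=r.get_obs();print(o)
E
```

```text
top [[0.0, -1.0, 0.08, 480.28], [-1.0, -0.0, 0.01, -31.92], [-0.01, -0.08, -1.0, 954.69], [0.0, 0.0, 0.0, 1.0]] 470.4802857179499
scene [[-0.55, -0.5, 0.67, -350.51], [-0.84, 0.32, -0.45, 591.24], [0.01, -0.81, -0.59, 852.36], [0.0, 0.0, 0.0, 1.0]] 596.9361088075625
{'clock': 0.1, 'q': array([-8.20313545e-01,  4.07769574e-02,  8.39029827e-02, -4.17736038e-04,
       -1.61551314e+00, -3.33721899e-01]), 'joint_velocities': array([-1.26669993e-04, -3.34828117e-04,  2.24344616e-03,  2.72098451e-05,
        1.46961461e-03,  6.89581649e-04]), 'tau': array([-5.89915377e-03, -3.69347692e+01,  3.48281085e+01,  6.95168048e+00,
       -4.57679940e-03,  3.43485692e-05]), 'tool_pos': array([ 242.85176491, -548.355971  ,  247.3583343 ]), 'ee_rot': array([-2.06884552e-01,  9.78365017e-01,  7.89012037e-04, -2.31623565e-04]), 'contact_force': array([0.029908  , 0.31644323, 0.35704564]), 'wrist_torque': array([ 0.03188586, -0.00414945,  0.01210721]), 'gripper_force': 0.0, 'opening': 85.15403322993413}
```

View pics/top.png

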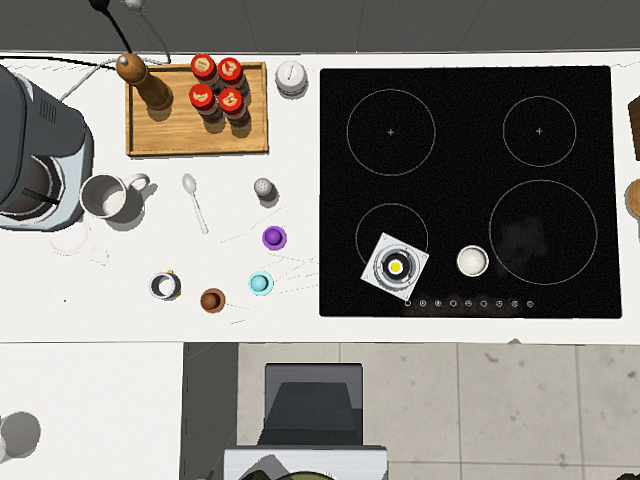

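View pics/scene.png

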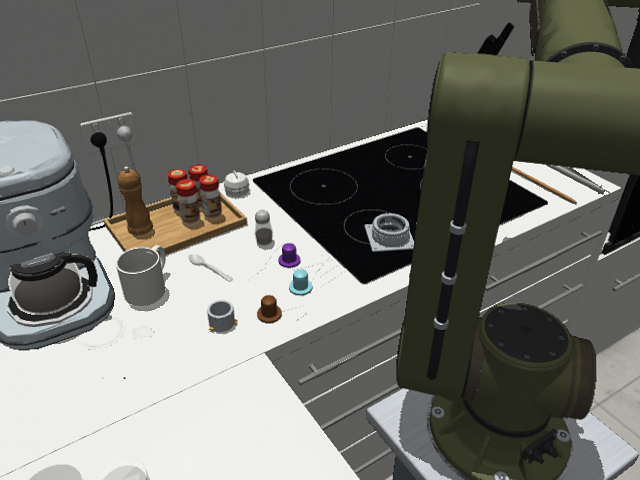

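The top view shows the glass at (261,283), the ring at (165,286) and the housing at (396,267). The bowl is at (472,261), the shaker at (264,189), and the brown and purple look-alikes are at (212,300) and (274,238).

```bash
python3 - <<'E'
from h import *
W=np.load("top.npy")
for n,(u,v,s) in dict(glass=(261,283,14),ring=(165,286,17),housing=(396,267,30),brown=(212,300,14),purple=(274,238,13),bowl=(472,261,16)).items():
    P=W[v-s:v+s,u-s:u+s].reshape(-1,3)
    z=P[:,2]; zs=np.nanpercentile(z,[2,50,98])
    for lo in (3,20,33):
        Q=P[z>lo]; 
        if len(Q): print(n,lo,len(Q),((Q.max(0)+Q.min(0))/2).round(1),np.median(Q,0).round(1),Q.max(0).round(1))
o=r.get_image("wrist");print(np.array(o["hand_eye"]).round(3).tolist(),o["fx"])
E
```

```text
glass 3 493 [473.5  93.   25.3] [472.8  88.7   8.8] [500.6 117.5  47.6]
glass 20 227 [472.7  91.2  35. ] [472.8  90.1  42.4] [488.2 106.6  47.6]
glass 33 216 [472.7  91.6  40.4] [472.8  91.4  42.6] [488.2 106.6  47.6]
ring 3 536 [466.5 284.6  23.6] [468.6 276.   31.6] [498.5 318.3  44.1]
ring 20 358 [467.6 278.   32.3] [468.7 278.1  38.7] [492.2 302.8  44.1]
ring 33 260 [467.9 278.   38.6] [468.8 277.7  39.6] [492.  302.8  44.1]
housing 3 3562 [ 506.4 -179.3   27.5] [ 505.2 -176.4   13.1] [ 565.8 -119.1   52. ]
housing 20 1412 [ 505.5 -176.7   36. ] [ 505.9 -177.8   45.2] [ 549.2 -133.1   52. ]
housing 33 928 [ 505.5 -176.7   42.7] [ 504.2 -173.6   46.9] [ 549.2 -133.1   52. ]
brown 3 522 [439.5 189.9  25.4] [438.5 182.3  18. ] [466.4 217.6  47.6]
brown 20 258 [438.  187.5  33.9] [438.3 185.   41.8] [453.4 204.1  47.6]
brown 33 235 [438.  187.6  40.3] [438.2 186.1  42.3] [453.4 204.1  47.6]
purple 3 480 [564.4  66.6  26. ] [561.8  62.3   8.6] [590.   92.2  48.9]
purple 20 220 [563.   64.7  35.6] [562.3  63.8  42.3] [578.2  80.1  48.9]
purple 33 207 [563.4  65.2  41.9] [563.7  64.1  42.4] [578.2  80.1  48.9]
bowl 3 1015 [ 518.5 -327.    22.9] [ 517.  -326.1   21.3] [ 549.7 -291.6   42.7]
bowl 20 593 [ 516.4 -321.1   31.4] [ 518.1 -328.9   26.5] [ 545.6 -291.6   42.7]
bowl 33 217 [ 516.3 -321.1   37.9] [ 516.1 -322.7   37.5] [ 545.4 -291.6   42.7]
[[0.001, -0.956, -0.295, 73.69], [1.0, 0.001, 0.001, -1.492], [-0.001, -0.295, 0.956, -125.814], [0.0, 0.0, 0.0, 1.0]] 415.6579644016065
```

Emit:
jog_arm:
  increments: "2.9 4.1 0 0 1;2.9 4.1 0 0 1;2.9 4.1 0 0 1;2.9 4.1 0 0 1;2.9 4.1 0 0 1;2.9 4.1 0 0 1;2.9 4.1 0 0 1;2.9 4.1 0 0 1"

```text
clock: 0.95
tool_pos: [474.6, -220.0, 248.3]
ee_rot: [-0.207, 0.978, 0.0, 0.0]
contact_force: [0.5, 0.3, -0.3]
opening: 85.1
gripper_force: 0.0
```

Emit:
jog_arm:
  increments: "2.8 4.1 0 0 1;0 0 0 0 1;0 0 0 0 1"

```text
clock: 1.25
tool_pos: [502.2, -180.0, 247.7]
ee_rot: [-0.208, 0.978, 0.0, -0.001]
contact_force: [-0.6, -0.3, -0.3]
opening: 85.0
gripper_force: 0.0
```

```bash
python3 - <<'E'
from h import *
print(r.get_obs()["tool_pos"],R.from_quat(r.get_obs()["ee_rot"]).as_matrix().round(4).tolist(),r.get_obs()["joint_velocities"].round(3))
f,W,T,K,D=cloud("wrist"); save("w1",f); np.savez("w1",f=f,W=W,T=T,K=K,D=D)
E
```

```text
[ 502.21928064 -179.98834879  247.71498879] [[-0.9134, -0.407, -0.0012], [-0.4071, 0.9134, 0.0001], [0.0011, 0.0006, -1.0]] [-0.043 -0.016 -0.003  0.006 -0.003  0.004]
```

View pics/w1.png

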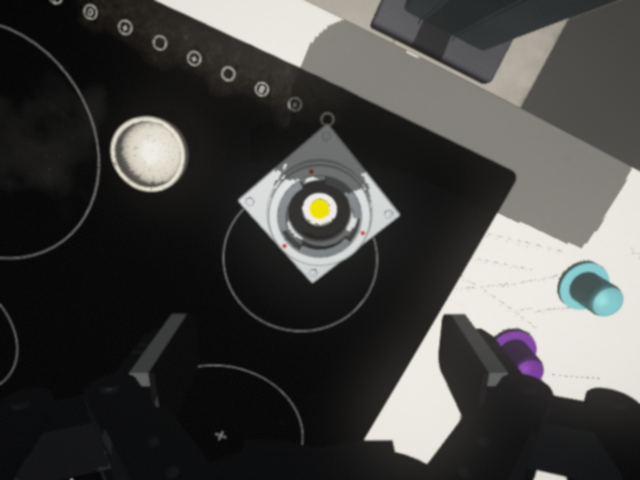

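The wrist view shows the housing centred at about (318,208). The red dots are at (311,172), (362,233) and (284,246).

```bash
python3 - <<'E'
from h import *
d=np.load("w1.npz");f,W,T,K,D=[d[k] for k in "fWTKD"]
f=f.astype(int)
sub=W[120:290,230:410]; z=sub[...,2]
h,e=np.histogram(z[np.isfinite(z)],np.arange(-5,60,1)); print([(int(a),int(b)) for a,b in zip(e,h) if b>100])
red=(f[...,0]-np.maximum(f[...,1],f[...,2])>50); red[:120]=0;red[290:]=0;red[:,:230]=0;red[:,410:]=0
n,l,s,c=cv2.connectedComponentsWithStats(red.astype(np.uint8)); print(s.tolist(),c.round(1).tolist())
def ray(uv,zp):
    n=cv2.undistortPoints(np.array([[uv]],float),K,D)[0,0]; v=T[:3,:3]@[n[0],n[1],1]; return T[:3,3]+v*(zp-T[2,3])/v[2]
P=[]
for i in range(1,n):
    for zp in (41,46): print(i,zp,ray(c[i],zp).round(2))
    P.append(ray(c[i],44))
    u,v=c[i].round().astype(int); print(W[v,u])
P=np.array(P)
print("mean3",P[:3].mean(0))
c0=P.mean(0); print(np.degrees(np.arctan2(P[:,1]-c0[1],P[:,0]-c0[0])),np.hypot(*(P-c0)[:,:2].T))
top=sub[(z>41)&(z<48)]; print(len(top),np.median(top,0),((top.max(0)+top.min(0))/2))
A=np.c_[2*top[:,:2],np.ones(len(top))]
E
```

```text
[(4, 523), (5, 4248), (6, 8222), (7, 3772), (8, 403), (9, 116), (10, 814), (11, 1959), (12, 1201), (13, 352), (14, 350), (15, 225), (16, 190), (17, 114), (20, 160), (21, 677), (22, 859), (23, 286), (25, 133), (26, 314), (27, 218), (38, 177), (39, 216), (45, 169), (46, 880), (47, 1970), (48, 1152), (49, 119)]
[[0, 0, 640, 480, 307175], [310, 171, 2, 2, 3], [361, 231, 4, 4, 12], [283, 244, 3, 4, 10]] [[319.5, 239.5], [310.7, 171.3], [362.2, 232.7], [284.0, 245.8]]
1 41 [ 477.98 -198.62   41.  ]
1 46 [ 477.35 -198.81   46.  ]
[ 476.87726487 -198.71864975   46.99417951]
2 41 [ 506.99 -138.94   41.  ]
2 46 [ 505.91 -140.03   46.  ]
[ 505.86377412 -140.48293354   47.80846529]
3 41 [ 544.11 -193.97   41.  ]
3 46 [ 542.48 -194.24   46.  ]
[ 541.19694978 -194.40088936   50.42070745]
mean3 [ 509.02572957 -177.48631301   44.        ]
[-145.93039346   94.04978005  -26.01376964] [37.93452051 37.99070259 37.95126564]
3203 [ 505.23718566 -177.78562715   47.21498342] [ 507.86520523 -177.52431256   44.50530927]
```

Emit:
jog_arm:
  increments: "-0.6 4.5 0 0 0.7;-0.6 4.5 0 0 0.7;-0.6 4.5 0 0 0.7;-0.6 4.5 0 0 0.7;-0.6 4.5 0 0 0.7;-0.6 4.5 0 0 0.7;0 0 0 0 0.7;0 0 0 0 0.7"

```text
clock: 2.1
tool_pos: [465.8, 88.7, 248.5]
ee_rot: [-0.207, 0.978, 0.0, 0.0]
contact_force: [0.4, -0.4, 0.3]
opening: 59.9
gripper_force: 0.0
```

```bash
cat >> h.py <<'E'
def ray(uv,zp,T,K,D):
    n=cv2.undistortPoints(np.array([[uv]],float),K,D)[0,0]; v=T[:3,:3]@[n[0],n[1],1]; return T[:3,3]+v*(zp-T[2,3])/v[2]
E
python3 - <<'E'
from h import *
o=r.get_obs();print(o["tool_pos"],o["opening"],o["q"])
f,W,T,K,D=cloud("wrist"); save("w2",f); np.savez("w2",f=f,W=W,T=T,K=K,D=D)
g=f.astype(int); m=(g[...,2]-g[...,0]>40)&(g[...,1]-g[...,0]>40)&(abs(W[...,0]-472)<50)&(abs(W[...,1]-90)<50)
P=W[m]; print(len(P),P.min(0),P.max(0))
fl=P[(P[:,2]>0)&(P[:,2]<9)]; dm=P[P[:,2]>30]
for q in(fl,dm): print(len(q),((q.max(0)+q.min(0))/2).round(1),np.median(q,0).round(1),np.percentile(q,[5,95],axis=0).round(1).tolist())
t=W[(W[...,2]<20)&(abs(W[...,0]-400)<15)]; print("table",np.nanmedian(t[:,2]))
E
```

```text
[465.76073641  88.66431012 248.47030544] 59.89392449067131 [ 6.15538330e-01 -3.00552868e-01 -2.23629333e-01  1.16398784e-04
 -1.64743801e+00 -1.76893198e+00]
1761 [450.61908628  67.34270581   3.22155872] [498.08951158 115.37454535  45.89356126]
828 [474.4  91.4   5.8] [464.7  83.8   6.3] [[452.9, 69.7, 5.0], [491.3, 113.0, 7.5]]
931 [475.3  92.4  40.3] [474.3  91.2  43.2] [[463.5, 79.9, 40.2], [486.1, 103.9, 44.9]]
table 0.37088600894975343
```

View pics/w2.png

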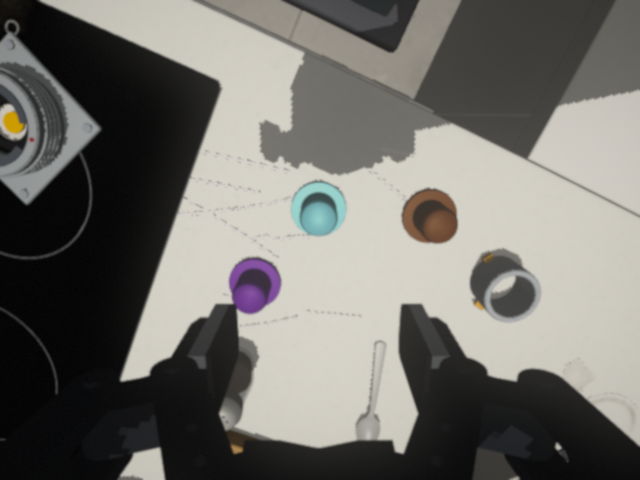

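The glass is at (319,208), the brown look-alike at (432,215), the purple one at (252,285) and the ring at (505,288), so the path is clear. I'll check the fingertip reach from the depth data.

```bash
python3 - <<'E'
from h import *
for n,tp in(("w1",[502.22,-179.99,247.7]),("w2",[465.76,88.66,248.47])):
    d=np.load(n+".npz");W=d["W"];Tt=d["T"]@np.linalg.inv(r.get_image("wrist")["hand_eye"])
    L=(W-Tt[:3,3])@Tt[:3,:3]
    m=(abs(L[...,0])<25)&(abs(L[...,1])<60)&(L[...,2]<40)&(L[...,2]>-40)
    q=L[m]; print(n,len(q),np.percentile(q[:,2],[50,90,97,99.5]).round(1),q.min(0).round(1),q.max(0).round(1))
    for s in(-1,1):
        p=q[(q[:,1]*s>0)]; print(np.percentile(p[:,2],[90,97,99.5]).round(1), np.abs(p[p[:,2]>0,1]).min() if (p[:,2]>0).any() else None)
E
```

```text
w1 10345 [-20.6  -4.    0.4   2.9] [-13.  -58.3 -40. ] [12.5 60.   5. ]
[-4.2  0.3  2.9] 43.611727599650735
[-3.9  0.5  2.7] 40.71305526994922
w2 12478 [-23.6   0.4   6.3  10.2] [-14.1 -60.  -40. ] [13.4 60.  12.4]
[ 0.4  6.3 10.1] 30.780975561572976
[ 0.4  6.2 10.3] 28.082712224089818
```

Emit:
jog_arm:
  increments: "0.9 0.3 -4 0 0.7;0 0 -4 0 0.7;0 0 -4 0 0.7;0 0 -3 0 0.7;0 0 0 0 0.7"

```text
clock: 2.75
tool_pos: [472.6, 89.5, 93.6]
ee_rot: [-0.205, 0.979, -0.001, -0.004]
contact_force: [-0.3, 0.3, 0.3]
opening: 59.9
gripper_force: 0.0
```

Emit:
jog_arm:
  increments: "-0.1 -0.2 0 0 0.7;0 0 -2 0 0.7;0 0 -2 0 0.7;0 0 -1 0 0.7;0 0 -0.4 0 0.7;0 0 0 0 0.7;0 0 0 0 0.7"

```text
clock: 3.45
tool_pos: [474.7, 90.2, 45.7]
ee_rot: [-0.207, 0.978, 0.0, 0.001]
contact_force: [-0.4, 0.6, 0.7]
opening: 59.8
gripper_force: 0.0
```

Emit:
jog_arm:
  increments: "0 0.1 -0.2 0 0.4;0 0 0 0 0.3;0 0 0 0 0.2;0 0 0 0 0.2;0 0 0 0 0.2;0 0 0 0 0.2"

```text
clock: 4.05
tool_pos: [474.3, 91.2, 43.0]
ee_rot: [-0.207, 0.978, 0.0, 0.001]
contact_force: [-1.3, 0.9, 5.4]
opening: 29.6
gripper_force: 59.8
```

Emit:
jog_arm:
  increments: "0 0 0.5 0 0.2;0 0 1 0 0.2;0 0 1.5 0 0.2;0 0 0 0 0.2;0 0 0 0 0.2"

```text
clock: 4.55
tool_pos: [473.8, 91.1, 72.2]
ee_rot: [-0.207, 0.978, 0.0, 0.0]
contact_force: [0.4, -0.6, -1.6]
opening: 29.6
gripper_force: 59.5
```

```bash
python3 - <<'E'
from h import *
o=r.get_obs();print(o["tool_pos"],o["opening"],o["contact_force"],o["gripper_force"])
f,W,T,K,D=cloud("wrist"); save("w3",f[120:,120:520]); np.savez("w3",f=f,W=W,T=T,K=K,D=D)
Tt=T@np.linalg.inv(r.get_image("wrist")["hand_eye"]); L=(W-Tt[:3,3])@Tt[:3,:3]
for s in(-1,1):
    m=(abs(L[...,0])<25)&(L[...,1]*s>12)&(L[...,1]*s<40)&(abs(L[...,2])<25); q=L[m&(f.max(-1)<110)]; print(np.percentile(q[:,2],[90,97,99.5]).round(1),np.percentile(abs(q[q[:,2]>0,1]),[1,50,99]))
g=f.astype(int); m=(g[...,2]-g[...,0]>40)&(g[...,1]-g[...,0]>40)&(abs(L[...,0])<40)&(abs(L[...,1])<40)
q=L[m];print(len(q),q.min(0),q.max(0)); fl=q[q[:,2]>25];print(np.median(fl,0),(fl.min(0)+fl.max(0))/2)
E
```

```text
[473.82152945  91.05852438  72.18854904] 29.560126310128112 [ 0.39703877 -0.6312514  -1.60995846] 59.5446914434433
[ 7.4 13.6 23. ] [12.10856267 16.39594604 29.19026386]
[ 6.  10.7 19.8] [12.06718793 15.47458353 26.51053004]
7491 [-14.57327837 -25.7517312   -3.0351127 ] [24.10534138 23.04754793 38.86437233]
[13.91213072 -1.43698468 36.68637676] [11.02787727 -1.35209164 32.2592321 ]
```

View pics/w3.png

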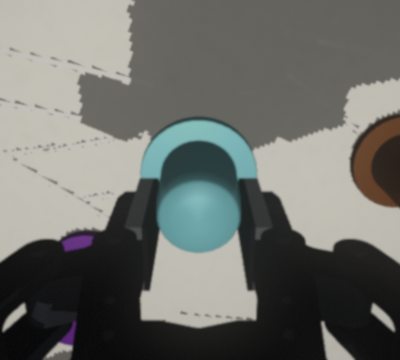

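The glass is held upright between the pads, with its flange centred at about (198,165) in the crop. I'll carry it over the housing.

Emit:
jog_arm:
  increments: "0 -1 3 0 0.2;0.5 -4.5 2.5 0 0.2;0.6 -4.5 0.5 0 0.2;0.6 -4.5 0 0 0.2;0.6 -4.5 0 0 0.2;0.6 -4.5 0 0 0.2;0.4 -3.5 0 0 0.2;0 0 0 0 0.2"

```text
clock: 5.45
tool_pos: [505.9, -181.1, 130.0]
ee_rot: [-0.205, 0.979, 0.0, -0.001]
contact_force: [-0.6, 0.3, -1.7]
opening: 29.9
gripper_force: 59.7
```

Emit:
jog_arm:
  increments: "0 0 0 0 0.2;0 0 0 0 0.2"

```text
clock: 5.65
tool_pos: [506.5, -177.0, 130.9]
ee_rot: [-0.207, 0.978, 0.0, -0.0]
contact_force: [-0.3, -0.1, 0.1]
opening: 29.2
gripper_force: 59.7
```

```bash
python3 - <<'E'
from h import *
o=r.get_obs();print(o["tool_pos"],o["opening"],o["contact_force"],o["gripper_force"])
f,W,T,K,D=cloud("wrist"); save("w4",f); np.savez("w4",f=f,W=W,T=T,K=K,D=D)
g=f.astype(int)
red=((g[...,0]-np.maximum(g[...,1],g[...,2])>45)&(np.hypot(W[...,0]-508,W[...,1]+177)<55))
n,l,s,c=cv2.connectedComponentsWithStats(red.astype(np.uint8))
for i in range(1,n): print(s[i],c[i],ray(c[i],47,T,K,D).round(1))
m=(g[...,2]-g[...,0]>40)&(g[...,1]-g[...,0]>40); q=W[m]; q=q[q[:,2]<o["tool_pos"][2]-25]; print(len(q),q.min(0),q.max(0),np.median(q,0))
# circle fit flange edge
qq=q[:,:2]; from scipy.optimize import least_squares
hull=cv2.convexHull(qq.astype(np.float32))[:,0]; 
h=W[(W[...,2]>45)&(W[...,2]<49)&(np.hypot(W[...,0]-508,W[...,1]+177)<50)]
h2=cv2.convexHull(h[:,:2].astype(np.float32))[:,0]
for H,R0 in((hull,25),(h2,44)):
    s=least_squares(lambda p:np.hypot(*(H-p).T)-R0,H.mean(0),loss="soft_l1"); print(R0,len(H),s.x,np.abs(s.fun).mean())
E
```

```text
[ 506.50731909 -176.96092352  130.85116344] 29.24880413247575 [-0.26872494 -0.09047585  0.10804663] 59.683839082717896
[303 189   5   5  21] [305. 191.] [ 476.9 -198.8   47. ]
[380 280   6   6  30] [382.5        282.33333333] [ 505.9 -140.2   47. ]
3304 [ 482.5744437  -202.65468317    4.99251373] [ 600.8458739  -121.10603425  105.13994835] [ 493.33648106 -185.74553925   94.12560856]
25 44 [ 508.78468828 -177.53131154] 20.582996960573396
44 62 [ 510.06989339 -176.74567224] 1.2351585670474596
```

View pics/w4.png

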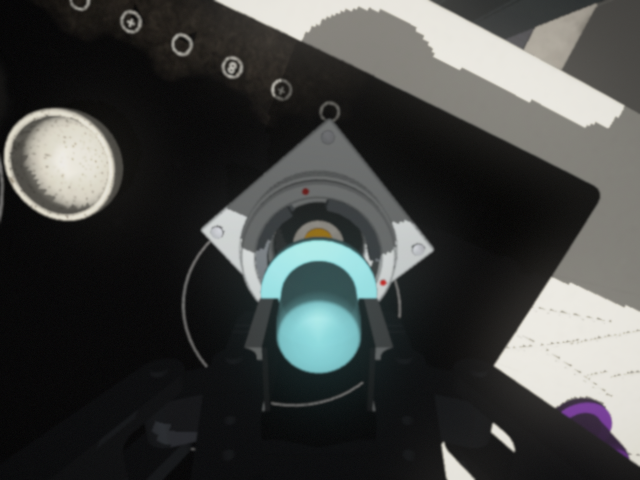

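The glass hovers over the mouth with its flange at about (320,285). Dots are visible at (305,191) and (382,282). Next I'll fit the flange properly.

```bash
python3 - <<'E'
from h import *
from scipy.optimize import least_squares
d=np.load("w4.npz");f,W,T,K,D=[d[k] for k in "fWTKD"]; g=f.astype(int)
m=((g[...,2]-g[...,0]>40)&(g[...,1]-g[...,0]>40)).astype(np.uint8); m[360:]=0;m[:,:230]=0;m[:,420:]=0
E=[]
for u in range(268,372,4):   # top edge of flange per column
    v=np.argmax(m[:,u]); E.append(ray((u,v-0.5),93.8,T,K,D)[:2])
E=np.array(E)
for z in (0,):
    s=least_squares(lambda p:np.hypot(*(E-p[:2]).T)-25,[507,-177],loss="soft_l1"); print(s.x,np.abs(s.fun).mean())
    s=least_squares(lambda p:np.hypot(*(E-p[:2]).T)-p[2],[507,-177,25],loss="soft_l1"); print(s.x,np.abs(s.fun).mean())
E
```

```text
[ 507.60325716 -177.9037716 ] 0.10165910304608297
[ 507.6087992  -177.90126521   25.00534291] 0.10180931316644969
```

Emit:
jog_arm:
  increments: "0.07 0 0 0 0.2;0 0 -2 0 0.2;0 0 -1.5 0 0.2;0 0 -1.0 0 0.2;0 0 -0.8 0 0.2;0 0 -0.7 0 0.2;0 0 0 0 0.2;0 0 0 0 0.2"

```text
clock: 6.5
tool_pos: [507.6, -177.7, 71.8]
ee_rot: [-0.207, 0.978, -0.0, 0.0]
contact_force: [-0.4, -0.5, -0.8]
opening: 29.8
gripper_force: 59.7
```

Emit:
jog_arm:
  increments: "0 0 -0.3 0 0.2;0 0 -0.2 0 0.2;0 0 -0.1 0 0.2;0 0 0 0 0.2;0 0 0 0 0.2"

```text
clock: 7.0
tool_pos: [507.5, -177.6, 65.5]
ee_rot: [-0.207, 0.978, 0.0, 0.0]
contact_force: [0.0, 0.1, -0.1]
opening: 29.5
gripper_force: 59.7
```

Emit:
jog_arm:
  increments: "0 0 -0.05 0 0.2;0 0 0 0 0.2;0 0 -0.05 0 0.2;0 0 0 0 0.2;0 0 0 0 0.2"

```text
clock: 7.5
tool_pos: [507.5, -177.6, 64.7]
ee_rot: [-0.207, 0.978, -0.0, 0.0]
contact_force: [-0.8, 0.6, 2.0]
opening: 29.5
gripper_force: 59.8
```

Emit:
jog_arm:
  increments: "0 0 0 0 0.45;0 0 0 0 0.6;0 0 0 0 0.6;0 0 1 0 0.6;0 0 3 0 0.6;0 0 4 0 0.8;0 0 4 0 0.8;0 0 0 0 0.8"

```text
clock: 8.3
tool_pos: [509.9, -178.6, 192.5]
ee_rot: [-0.207, 0.978, -0.003, 0.005]
contact_force: [0.1, -0.5, 0.8]
opening: 68.3
gripper_force: 0.0
```

Emit:
jog_arm:
  increments: "0 0 0 0 0.8;0 0 0 0 0.8"

```text
clock: 8.5
tool_pos: [507.0, -177.4, 183.7]
ee_rot: [-0.207, 0.978, 0.0, -0.001]
contact_force: [-0.4, -0.0, -0.6]
opening: 68.1
gripper_force: 0.0
```

```bash
python3 - <<'E'
from h import *
from scipy.optimize import least_squares
o=r.get_obs();print(o["tool_pos"],o["q"],o["opening"])
f,W,T,K,D=cloud("wrist"); g=f.astype(int)
m=(g[...,2]-g[...,0]>30)&(g[...,1]-g[...,0]>30)&(np.hypot(W[...,0]-508,W[...,1]+178)<40)
q=W[m]; print(np.percentile(q,[1,50,99],axis=0).round(1)); t=q[q[:,2]>q[:,2].max()-6];print(t.mean(0).round(1))
fl=q[q[:,2]<35]; print(len(fl),fl.mean(0).round(1), np.percentile(fl[:,2],[5,50,95]))
A=np.c_[fl[:,:2]-fl[:,:2].mean(0),np.ones(len(fl))]; print(np.linalg.lstsq(A,fl[:,2],rcond=None)[0])
v,u=np.where(m); save("w5",cv2.resize(f[v.min()-50:v.max()+50,u.min()-60:u.max()+60],None,fx=2,fy=2))
E
```

```text
[ 507.04455133 -177.42076995  183.74115391] [ 3.75250577e-02 -1.24670121e-01 -1.91908209e-01 -5.52114544e-04
 -1.50473708e+00 -1.19154333e+00] 68.12999799157616
[[ 484.9 -202.2   22.2]
 [ 504.  -180.7   59.5]
 [ 529.2 -154.4   66.9]]
[ 507.8 -178.6   64.8]
1717 [ 501.3 -181.8   27.9] [25.95594143 28.08934736 29.45325717]
[-2.59629239e-02 -2.25312178e-04  2.79196367e+01]
```

View pics/w5.png

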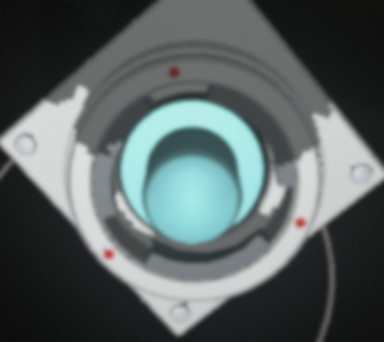

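The glass sits flat and centred in the housing: flange centre at about (193,165) in the crop, three dots visible, and the flange top at z≈28 with negligible tilt. Next is the ring.

Emit:
jog_arm:
  increments: "-0.4 4.7 1 0 0.85;-0.4 4.7 1 0 0.85;-0.4 4.7 1 0 0.85;-0.4 4.7 1 0 0.85;-0.4 4.7 1 0 0.85;-0.4 4.7 1 0 0.85;-0.4 4.7 0 0 0.85;-0.4 4.7 0 0 0.85"

```text
clock: 9.35
tool_pos: [474.7, 200.3, 244.0]
ee_rot: [-0.207, 0.978, -0.0, -0.0]
contact_force: [0.9, 0.1, 0.7]
opening: 72.7
gripper_force: 0.0
```

Emit:
jog_arm:
  increments: "-0.4 4.7 0 0 0.85;-0.4 3.2 0 0 0.85;0 0 0 0 0.85;0 0 0 0 0.85;0 0 0 0 0.85"

```text
clock: 9.85
tool_pos: [467.5, 276.8, 243.9]
ee_rot: [-0.207, 0.978, -0.0, -0.0]
contact_force: [0.5, -0.8, 0.8]
opening: 72.6
gripper_force: 0.0
```

```bash
python3 - <<'E'
from h import *
from scipy.optimize import least_squares
o=r.get_obs();print(o["tool_pos"],o["q"],o["opening"])
f,W,T,K,D=cloud("wrist"); g=f.astype(int); np.savez("w6",f=f,W=W,T=T,K=K,D=D)
near=np.hypot(W[...,0]-468,W[...,1]-278)<45
br=near&(g[...,0]-g[...,2]>50)
n,l,s,c=cv2.connectedComponentsWithStats(br.astype(np.uint8))
for i in range(1,n):
    if s[i][4]>8: print("lug",s[i].tolist(),c[i].round(1),ray(c[i],9,T,K,D).round(1),np.nanmedian(W[l==i],0).round(1))
t=W[near&(W[...,2]>37.5)&(W[...,2]<44)]; print(len(t),np.median(t,0))
H=cv2.convexHull(t[:,:2].astype(np.float32))[:,0]
s=least_squares(lambda p:np.hypot(*(H-p[:2]).T)-p[2],[468,278,25],loss="soft_l1"); print(s.x,np.abs(s.fun).mean())
s=least_squares(lambda p:np.clip(np.abs(np.hypot(*(t[:,:2]-p[:2]).T)-22.75)-2.75,0,None),[468,278]);print(s.x)
v,u=np.where(near); save("w6",cv2.resize(f[v.min()-10:v.max()+10,u.min()-10:u.max()+10],None,fx=3,fy=3)); print(u.min()-10,v.min()-10)
E
```

```text
[467.47467    276.78977478 243.93611098] [ 9.04707271e-01 -1.10559379e-01 -6.99830281e-02  5.01749226e-05
 -1.61239969e+00 -2.05918049e+00] 72.62778615704667
lug [300, 172, 9, 6, 24] [304.2 174.3] [451.6 255.    9. ] [451.6 254.9   9.1]
lug [351, 201, 4, 9, 21] [352.4 204.8] [459.  304.7   9. ] [458.7 304.7   9.8]
1212 [468.9057429  277.82266611  40.09836728]
[469.99529993 278.17294468  25.52881359] 0.11896118597664294
[469.96565421 278.11897439]
119 140
```

View pics/w6.png

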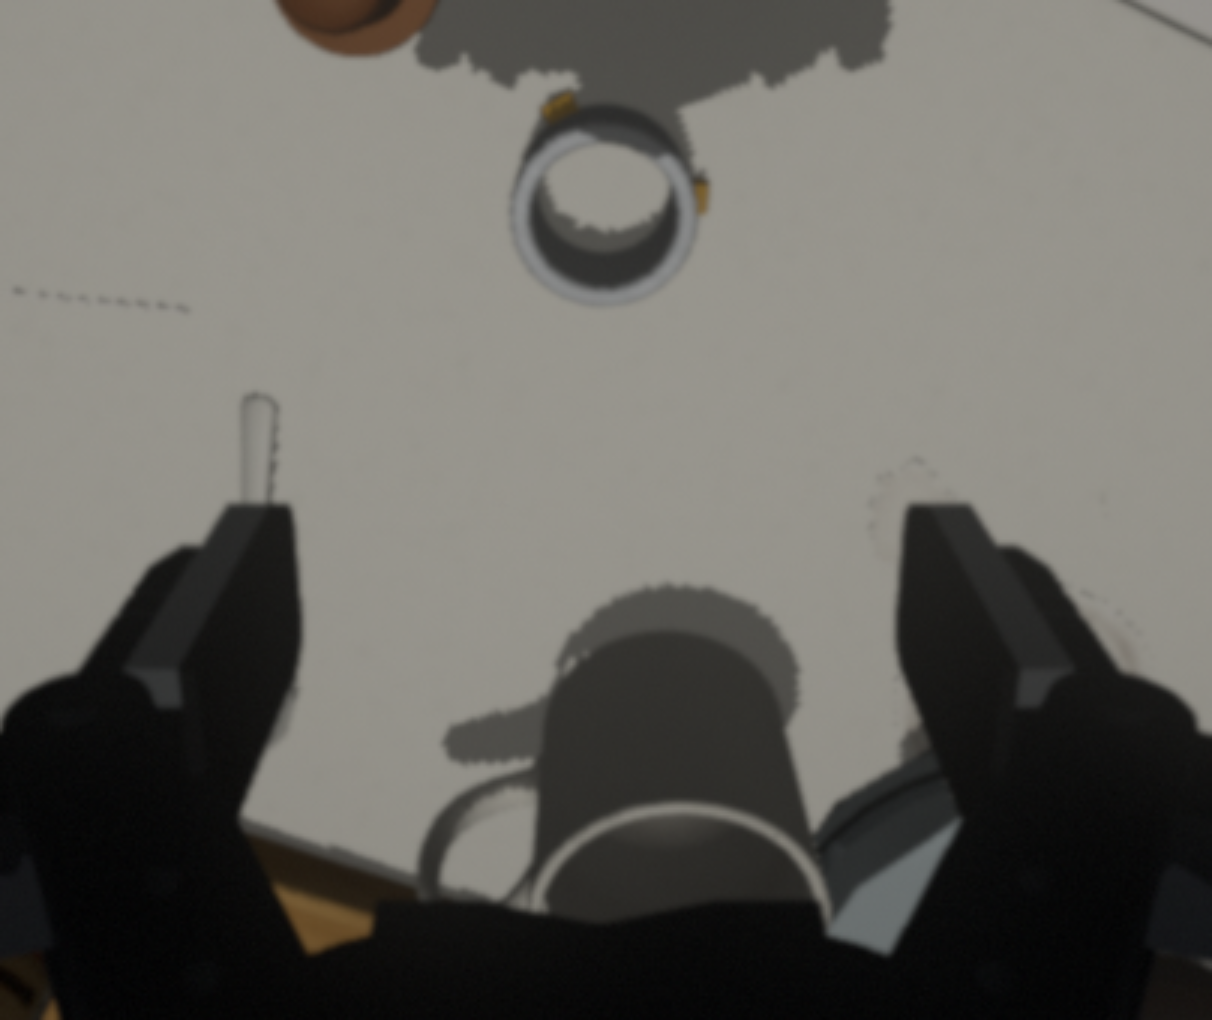

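The crop (bigger than intended) shows the ring centred at about (603,210) and brass lugs at (558,105) and (702,195). That puts the lugs at about −8°, 112° and −128°. The notches are at −26°, 94° and −146°. I'll turn the tool +60° first so there is room to turn clockwise later.

Emit:
jog_arm:
  increments: "0.2 0.25 -1 1 0.85;0 0 -2 1 0.85;0 0 -3 1 0.85;0 0 -3 1 0.85;0 0 -3 1 0.85;0 0 -2 1 0.85;0 0 -1 1 0.85;0 0 0 1 0.85"

```text
clock: 10.7
tool_pos: [468.9, 278.1, 92.3]
ee_rot: [-0.588, 0.809, -0.0, -0.002]
contact_force: [0.9, -0.8, 0.1]
opening: 72.7
gripper_force: 0.0
```

Emit:
jog_arm:
  increments: "0 0 0 1 0.85;0 0 0 1 0.85;0 0 0 0 0.85;0 0 0 0 0.85"

```text
clock: 11.1
tool_pos: [469.7, 279.3, 94.6]
ee_rot: [-0.667, 0.745, 0.0, 0.0]
contact_force: [-0.1, -0.4, -0.7]
opening: 72.4
gripper_force: 0.0
```

Emit:
jog_arm:
  increments: "0 0 -2 0 0.85;0 0 -2 0 0.85;0 0 -1 0 0.85;0 0 -0.7 0 0.85;0 0 0 0 0.85;0 0 0 0 0.7;0 0 0 0 0.5;0 0 0 0 0.4"

```text
clock: 11.9
tool_pos: [470.2, 280.6, 39.0]
ee_rot: [-0.668, 0.744, -0.0, 0.001]
contact_force: [-1.5, 0.0, 3.4]
opening: 48.8
gripper_force: 62.6
```

Emit:
jog_arm:
  increments: "0 0 0 0 0.4;0 0 0 0 0.4;0 0 0 0 0.4"

```text
clock: 12.2
tool_pos: [470.2, 280.6, 39.0]
ee_rot: [-0.668, 0.744, -0.0, 0.001]
contact_force: [-0.4, 0.5, 6.4]
opening: 49.2
gripper_force: 62.8
```

Emit:
jog_arm:
  increments: "0 0 1 0 0.4;0 0 3 0 0.4;0 0 4 0 0.4;0 0 2 0 0.4;0 0 0 0 0.4"

```text
clock: 12.7
tool_pos: [470.7, 280.9, 141.8]
ee_rot: [-0.668, 0.744, 0.0, 0.003]
contact_force: [0.5, -0.3, -1.0]
opening: 49.2
gripper_force: 62.5
```

Emit:
jog_arm:
  increments: "0.3 -4.6 1 -0.5 0.4;0.3 -4.6 0 -0.5 0.4;0.4 -4.6 0 -0.5 0.4;0.4 -4.6 0 -0.5 0.4;0.4 -4.6 0 -0.5 0.4;0.4 -4.6 0 -0.5 0.4;0.4 -4.6 0 0 0.4;0.4 -4.6 0 0 0.4"

```text
clock: 13.5
tool_pos: [498.6, -89.8, 146.5]
ee_rot: [-0.544, 0.839, 0.001, -0.0]
contact_force: [1.1, 0.2, -0.5]
opening: 49.5
gripper_force: 62.5
```

Emit:
jog_arm:
  increments: "0.4 -4.6 0 0 0.4;0.3 -4.3 0 0 0.4;0 0 0 0 0.4;0 0 0 0 0.4;0 0 0 0 0.4"

```text
clock: 14.0
tool_pos: [506.1, -176.4, 146.7]
ee_rot: [-0.544, 0.839, 0.001, -0.0]
contact_force: [0.7, -0.3, -2.4]
opening: 49.0
gripper_force: 62.6
```

```bash
cat > ringfit.py <<'E'
from h import *
from scipy.optimize import least_squares
import sys
o=r.get_obs();tp=o["tool_pos"];print(tp,o["ee_rot"],o["q"][5],o["opening"],o["contact_force"],o["wrist_torque"])
f,W,T,K,D=cloud("wrist"); g=f.astype(int); np.savez(sys.argv[1],f=f,W=W,T=T,K=K,D=D); save(sys.argv[1],f)
d=np.hypot(W[...,0]-tp[0],W[...,1]-tp[1])
br=(d<50)&(g[...,0]-g[...,2]>40)&(W[...,2]>tp[2]-50)
n,l,s,c=cv2.connectedComponentsWithStats(br.astype(np.uint8))
for i in range(1,n):
    if s[i][4]>15: print("lug",s[i].tolist(),c[i].round(1),ray(c[i],tp[2]-39+9,T,K,D).round(1),np.nanmedian(W[l==i],0).round(1))
red=((g[...,0]-np.maximum(g[...,1],g[...,2])>45)&(np.hypot(W[...,0]-508,W[...,1]+177)<55)&(W[...,2]<60))
n,l,s,c=cv2.connectedComponentsWithStats(red.astype(np.uint8))
for i in range(1,n): print("red",s[i].tolist(),c[i].round(1),ray(c[i],47,T,K,D).round(1))
t=W[(d<32)&(W[...,2]>tp[2]-1.5)&(W[...,2]<tp[2]+4)&(g.min(-1)>90)]; print(len(t),np.median(t,0) if len(t) else 0)
if len(t)>50:
    s=least_squares(lambda p:np.clip(np.abs(np.hypot(*(t[:,:2]-p[:2]).T)-22.75)-2.75,0,None),tp[:2],loss="soft_l1");print("top",s.x)
E
python3 ringfit.py w7
```

```text
[ 506.09579474 -176.40689438  146.6956596 ] [-5.43926026e-01  8.39132867e-01  5.81949536e-04 -4.12642324e-04] -0.4601079714059757 49.00721235282975 [ 0.67462339 -0.27415638 -2.4493411 ] [-0.00626087 -0.01822164 -0.02368331]
lug [344, 234, 26, 22, 323] [357.  244.1] [ 483.4 -194.5  116.7] [ 483.3 -194.7  117. ]
lug [245, 284, 12, 17, 154] [249.3 291.3] [ 531.2 -193.7  116.7] [ 531.4 -193.7  116.4]
red [352, 193, 5, 5, 18] [353.7 194.9] [ 476.8 -198.5   47. ]
red [249, 246, 5, 5, 20] [250.9 248. ] [ 542.2 -194.2   47. ]
red [345, 301, 5, 5, 21] [347. 303.] [ 505.5 -140.    47. ]
5284 [ 505.97876357 -183.43999043  147.83653626]
top [ 506.90874932 -178.92555505]
```

View pics/w7.png

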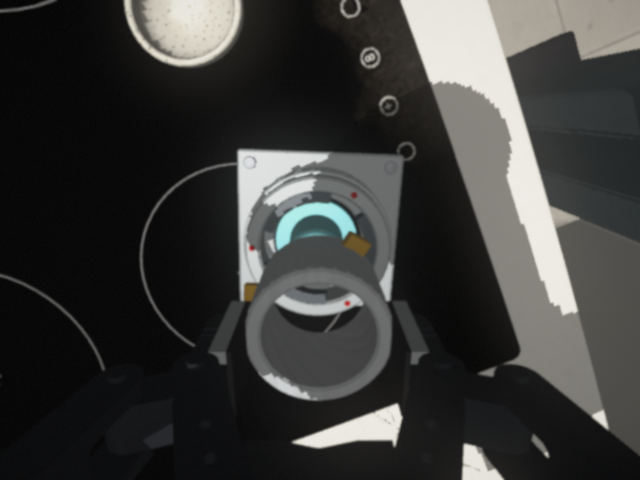

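The ring is held above the housing with its opening centred at (318,335). Lugs are visible at (357,244) and (250,292), pointing at the notch dots at (354,195) and (251,248). Next I'll refine the ring centre.

```bash
python3 - <<'E'
from h import *
from scipy.optimize import least_squares
d=np.load("w7.npz");f,W,T,K,D=[d[k] for k in "fWTKD"]; zt=147.7
c0=np.array([507,-178.5])
t=W[(np.hypot(W[...,0]-c0[0],W[...,1]-c0[1])<27.5)&(abs(W[...,2]-zt)<2)]
s=least_squares(lambda p:np.clip(np.abs(np.hypot(*(t[:,:2]-p[:2]).T)-22.75)-2.75,0,None),c0,loss="soft_l1");print(len(t),s.x)
print("tilt",np.linalg.lstsq(np.c_[t[:,:2]-c0,np.ones(len(t))],t[:,2],rcond=None)[0])
# inner edge by radial intensity step around image of guessed centre
g=cv2.cvtColor(f,cv2.COLOR_RGB2GRAY).astype(float); Ti=np.linalg.inv(T)
def prof(c,R):
    a=np.radians(np.arange(0,360,4)); P=np.c_[c[0]+R*np.cos(a),c[1]+R*np.sin(a),np.full(len(a),zt)]
    uv=cv2.projectPoints(P@Ti[:3,:3].T+Ti[:3,3],np.zeros(3),np.zeros(3),K,D)[0].astype(np.float32)
    return cv2.remap(g.astype(np.float32),uv[...,0],uv[...,1],cv2.INTER_LINEAR).ravel()
best=max(((np.sum(np.abs(prof((x,y),20.8)-prof((x,y),19.2))+np.clip(prof((x,y),24.7)-prof((x,y),26.3),0,60)),x,y) for x in np.arange(504.5,510,.25) for y in np.arange(-181.5,-175,.25)))
print(best)
E
```

```text
6553 [ 506.86463432 -179.18696105]
tilt [-1.55491990e-03 -2.02032245e-04  1.47677950e+02]
(np.float32(7322.079), np.float64(507.0), np.float64(-179.0))
```

Emit:
jog_arm:
  increments: "0.13 0.14 -1 0 0.4;0 0 -2 0 0.4;0 0 -1.5 0 0.4;0 0 -1 0 0.4;0 0 -0.6 0 0.4;0 0 0 0 0.4;0 0 0 0 0.4;0 0 0 0 0.4"

```text
clock: 14.85
tool_pos: [508.2, -175.7, 87.3]
ee_rot: [-0.544, 0.839, -0.0, 0.0]
contact_force: [0.6, 0.8, -1.6]
opening: 49.1
gripper_force: 62.6
```

Emit:
jog_arm:
  increments: "0 0 -0.2 0 0.4;0 0 -0.2 0 0.4;0 0 -0.2 0 0.4;0 0 0 0 0.4;0 0 0 0 0.4"

```text
clock: 15.35
tool_pos: [507.7, -175.7, 80.3]
ee_rot: [-0.544, 0.839, 0.0, -0.0]
contact_force: [-0.4, 0.6, -1.2]
opening: 49.5
gripper_force: 62.6
```

Emit:
jog_arm:
  increments: "0 0 -0.2 0 0.4;0 0 -0.2 0 0.4;0 0 -0.2 0 0.4;0 0 -0.2 0 0.4;0 0 -0.1 0 0.4;0 0 0 0 0.4;0 0 0 0 0.4;0 0 0 0 0.4"

```text
clock: 16.15
tool_pos: [507.8, -175.7, 71.6]
ee_rot: [-0.544, 0.839, -0.0, 0.0]
contact_force: [0.5, -0.9, -1.5]
opening: 49.5
gripper_force: 62.6
```

Emit:
jog_arm:
  increments: "0 0 -0.1 0 0.4;0 0 0 0 0.4;0 0 -0.05 0 0.4;0 0 0 0 0.4;0 0 0 0 0.4"

```text
clock: 16.65
tool_pos: [507.7, -175.7, 69.9]
ee_rot: [-0.544, 0.839, 0.0, -0.0]
contact_force: [-0.1, 0.4, -0.5]
opening: 49.4
gripper_force: 62.6
```

Emit:
jog_arm:
  increments: "0 0 -0.1 0 0.4;0 0 0 0 0.4;0 0 -0.05 0 0.4;0 0 0 0 0.4;0 0 0 0 0.4"

```text
clock: 17.15
tool_pos: [507.7, -175.7, 68.4]
ee_rot: [-0.544, 0.839, 0.0, -0.0]
contact_force: [-0.5, -0.1, -1.5]
opening: 49.3
gripper_force: 62.6
```

Emit:
jog_arm:
  increments: "0 0 -0.05 0 0.4;0 0 0 0 0.4;0 0 0 0 0.4"

```text
clock: 17.45
tool_pos: [507.7, -175.7, 67.9]
ee_rot: [-0.544, 0.839, 0.0, -0.0]
contact_force: [-0.1, -0.0, -1.2]
opening: 49.3
gripper_force: 62.6
```

Emit:
jog_arm:
  increments: "0 0 -0.05 0 0.4;0 0 0 0 0.4;0 0 0 0 0.4"

```text
clock: 17.75
tool_pos: [507.7, -175.6, 67.4]
ee_rot: [-0.544, 0.839, 0.0, -0.0]
contact_force: [0.6, 0.1, -2.2]
opening: 49.4
gripper_force: 62.6
```

Emit:
jog_arm:
  increments: "0 0 -0.05 0 0.4;0 0 0 0 0.4;0 0 0 0 0.4"

```text
clock: 18.05
tool_pos: [507.7, -175.6, 66.9]
ee_rot: [-0.544, 0.839, 0.0, -0.0]
contact_force: [0.2, 0.1, -1.2]
opening: 49.5
gripper_force: 62.6
```

Emit:
jog_arm:
  increments: "0 0 -0.04 0 0.4;0 0 0 0 0.4;0 0 0 0 0.4"

```text
clock: 18.35
tool_pos: [507.8, -175.7, 66.8]
ee_rot: [-0.544, 0.839, -0.0, 0.0]
contact_force: [-0.3, -0.1, 0.6]
opening: 49.6
gripper_force: 62.7
```

Emit:
jog_arm:
  increments: "0 0 -0.04 0 0.4;0 0 0 0 0.4;0 0 0 0 0.4"

```text
clock: 18.65
tool_pos: [507.8, -175.7, 66.5]
ee_rot: [-0.544, 0.839, -0.0, 0.0]
contact_force: [-1.9, 1.7, 4.6]
opening: 49.4
gripper_force: 63.0
```

The ring is seated on the glass with its lugs through the notches. I'll ease off and start turning clockwise. The ring sits about 2 mm off the TCP along tool x, so I'll shift to follow it.

Emit:
jog_arm:
  increments: "0.02 0 0.03 0 0.4;0.02 0 0 -0.5 0.4;0.02 -0.01 0 -0.5 0.4;0.02 -0.01 0 -0.5 0.4;0.01 -0.01 0 -0.5 0.4;0 0 0 -0.5 0.4;0 0 0 0 0.4;0 0 0 0 0.4"

```text
clock: 19.45
tool_pos: [509.1, -176.0, 66.6]
ee_rot: [-0.43, 0.903, -0.0, 0.0]
contact_force: [0.4, -1.4, 2.6]
opening: 49.5
gripper_force: 62.9
```

```bash
cat > st.py <<'E'
from h import *
o=r.get_obs(); e=o["ee_rot"]; print(o["tool_pos"].round(2),"yaw",round(2*np.degrees(np.arctan2(e[1],e[0])),2),"F",o["contact_force"].round(2),"M",o["wrist_torque"].round(3),o["q"][5].round(3))
E
python3 st.py
```

```text
[ 509.06 -176.04   66.64] yaw 230.96 F [ 0.37 -1.36  2.61] M [-0.129 -0.311 -0.024] -0.722
```

Emit:
jog_arm:
  increments: "0.01 -0.01 0 -0.4 0.4;0 -0.01 0 -0.4 0.4;0 0 0 0 0.4;0 0 0 0 0.4"

```text
clock: 19.85
tool_pos: [509.0, -176.2, 66.6]
ee_rot: [-0.392, 0.92, -0.0, 0.0]
contact_force: [0.3, -1.3, 3.2]
opening: 49.1
gripper_force: 62.9
```

```bash
python3 st.py
```

```text
[ 508.95 -176.17   66.59] yaw 226.18 F [ 0.33 -1.31  3.21] M [-0.087 -0.184 -0.005] -0.805
```

Emit:
jog_arm:
  increments: "0.01 -0.01 0 -0.4 0.4;0.01 -0.01 0 -0.4 0.4;0 0 0 0 0.4;0 0 0 0 0.4"

```text
clock: 20.25
tool_pos: [509.0, -176.4, 66.6]
ee_rot: [-0.353, 0.936, -0.0, 0.0]
contact_force: [0.5, -0.5, 3.9]
opening: 49.4
gripper_force: 63.0
```

```bash
python3 st.py
```

```text
[ 509.02 -176.37   66.56] yaw 221.38 F [ 0.48 -0.55  3.88] M [ 0.006 -0.073 -0.028] -0.888
```

Emit:
jog_arm:
  increments: "0.01 -0.01 0 -0.4 0.4;0 -0.01 0 -0.4 0.4;0 0 0 0 0.4;0 0 0 0 0.4"

```text
clock: 20.65
tool_pos: [509.1, -176.6, 66.6]
ee_rot: [-0.314, 0.949, -0.0, 0.0]
contact_force: [-0.6, -0.3, 3.1]
opening: 49.3
gripper_force: 63.0
```

```bash
python3 st.py
```

```text
[ 509.11 -176.57   66.57] yaw 216.59 F [-0.58 -0.33  3.14] M [ 0.047 -0.116 -0.031] -0.972
```

Emit:
jog_arm:
  increments: "0.01 -0.01 0 -0.4 0.4;0.01 -0.02 0 -0.4 0.4;0 0 0 0 0.4;0 0 0 0 0.4"

```text
clock: 21.05
tool_pos: [509.3, -176.8, 66.5]
ee_rot: [-0.274, 0.962, 0.0, 0.0]
contact_force: [-0.4, 0.5, 3.8]
opening: 49.5
gripper_force: 63.0
```

```bash
python3 st.py
```

```text
[ 509.27 -176.84   66.53] yaw 211.79 F [-0.36  0.46  3.82] M [0.063 0.066 0.007] -1.055
```

Emit:
jog_arm:
  increments: "0.01 -0.01 0 -0.4 0.4;0 -0.02 0 -0.4 0.4;0 0 0 0 0.4;0 0 0 0 0.4"

```text
clock: 21.45
tool_pos: [509.4, -177.1, 66.5]
ee_rot: [-0.233, 0.972, 0.0, 0.0]
contact_force: [0.3, 0.1, 2.7]
opening: 49.2
gripper_force: 63.1
```

```bash
python3 st.py
```

```text
[ 509.39 -177.14   66.51] yaw 206.98 F [0.28 0.12 2.67] M [ 0.098 -0.038 -0.041] -1.138
```

Emit:
jog_arm:
  increments: "0.01 -0.01 0 -0.4 0.4;0 -0.01 0 -0.4 0.4;0 0 0 0 0.4;0 0 0 0 0.4"

```text
clock: 21.85
tool_pos: [509.5, -177.4, 66.5]
ee_rot: [-0.192, 0.981, -0.0, 0.0]
contact_force: [-0.3, -0.6, 3.3]
opening: 49.2
gripper_force: 63.1
```

```bash
python3 st.py
```

```text
[ 509.47 -177.39   66.53] yaw 202.19 F [-0.29 -0.64  3.25] M [-0.018 -0.012 -0.058] -1.221
```

Emit:
jog_arm:
  increments: "0 -0.01 0 -0.4 0.4;0 -0.02 0 -0.4 0.4;0 0 0 0 0.4;0 0 0 0 0.4"

```text
clock: 22.25
tool_pos: [509.5, -177.6, 66.5]
ee_rot: [-0.151, 0.989, 0.0, 0.0]
contact_force: [0.4, -0.1, 3.7]
opening: 49.2
gripper_force: 63.1
```

```bash
python3 st.py
```

```text
[ 509.46 -177.64   66.49] yaw 197.39 F [ 0.35 -0.1   3.73] M [ 0.1    0.039 -0.044] -1.305
```

Emit:
jog_arm:
  increments: "0 -0.01 0 -0.4 0.4;0 -0.02 0 -0.4 0.4;0 0 0 0 0.4;0 0 0 0 0.4"

```text
clock: 22.65
tool_pos: [509.4, -177.9, 66.5]
ee_rot: [-0.11, 0.994, 0.0, 0.0]
contact_force: [0.7, -0.3, 4.6]
opening: 49.1
gripper_force: 63.1
```

```bash
python3 st.py
```

```text
[ 509.45 -177.94   66.47] yaw 192.59 F [ 0.74 -0.25  4.63] M [ 0.07  -0.005 -0.07 ] -1.388
```

Emit:
jog_arm:
  increments: "0 -0.01 0 -0.4 0.4;0 -0.01 0 -0.4 0.4;0 0 0 0 0.4;0 0 0 0 0.4"

```text
clock: 23.05
tool_pos: [509.3, -178.0, 66.3]
ee_rot: [-0.068, 0.998, 0.0, -0.0]
contact_force: [-1.5, 1.0, 2.3]
opening: 48.9
gripper_force: 63.1
```

```bash
python3 st.py
```

```text
[ 509.31 -177.98   66.27] yaw 187.78 F [-1.54  1.01  2.31] M [ 0.453  0.116 -0.028] -1.471
```

Emit:
jog_arm:
  increments: "0 -0.01 0 -0.3 0.4;0 0 0 0 0.4;0 0 0 0 0.4"

```text
clock: 23.35
tool_pos: [509.2, -178.0, 66.2]
ee_rot: [-0.052, 0.999, 0.0, -0.0]
contact_force: [-0.5, 2.3, 4.0]
opening: 49.4
gripper_force: 63.1
```

```bash
python3 st.py
```

```text
[ 509.23 -178.03   66.19] yaw 185.96 F [-0.52  2.32  3.98] M [0.781 0.438 0.037] -1.503
```

Signs of the bite: the tool has sunk 0.3 mm and moments are rising. I'll relax my own downward push to see whether the thread holds the ring down.

Emit:
jog_arm:
  increments: "0 0 0.03 0 0.4;0 0 0 0 0.4;0 0 0 0 0.4"

```text
clock: 23.65
tool_pos: [509.2, -178.0, 66.2]
ee_rot: [-0.051, 0.999, 0.0, -0.0]
contact_force: [-0.2, 1.7, 1.2]
opening: 49.4
gripper_force: 62.8
```

```bash
python3 st.py
```

```text
[ 509.19 -178.02   66.21] yaw 185.9 F [-0.24  1.7   1.19] M [0.769 0.133 0.098] -1.504
```

Confirmed: z stayed at 66.2 while Fz dropped, so the thread holds the ring. It is about 0.7 mm down from first contact, which is 7° past the unloaded bite and about 10 N, i.e. snug. Releasing now.

Emit:
jog_arm:
  increments: "0 0 0 0 0.65;0 0 0 0 0.8;0 0 0 0 0.85;0 0 0.5 0 0.85;0 0 2 0 0.85;0 0 4 0 0.85;0 0 4 0 0.85;0 0 2 0 0.85"

```text
clock: 24.45
tool_pos: [510.5, -178.9, 196.7]
ee_rot: [-0.051, 0.999, -0.001, 0.003]
contact_force: [1.1, -0.5, 0.2]
opening: 72.7
gripper_force: 0.0
```

Emit:
jog_arm:
  increments: "0 0 0 0 0.85;0 0 0 0 0.85;0 0 0 0 0.85"

```text
clock: 24.75
tool_pos: [508.9, -178.1, 190.5]
ee_rot: [-0.051, 0.999, 0.0, -0.001]
contact_force: [-0.2, 0.5, 0.1]
opening: 72.8
gripper_force: 0.0
```

```bash
python3 - <<'E'
from h import *
from scipy.optimize import least_squares
o=r.get_obs();print(o["tool_pos"],o["opening"])
f,W,T,K,D=cloud("wrist"); g=f.astype(int)
d=np.hypot(W[...,0]-508,W[...,1]+178)
t=W[(d<29)&(abs(W[...,2]-67)<5)]; ring=t[np.abs(np.hypot(t[:,0]-508,t[:,1]+178)-23)<2]
print(len(ring),np.percentile(ring[:,2],[5,50,95]),np.linalg.lstsq(np.c_[ring[:,:2]-ring[:,:2].mean(0),np.ones(len(ring))],ring[:,2],rcond=None)[0])
v,u=np.where(d<60); c=f[max(0,v.min()):v.max(),max(0,u.min()):u.max()]; s=min(1.9,780/c.shape[1],580/c.shape[0]); save("w8",cv2.resize(c,None,fx=s,fy=s))
E
```

```text
[ 508.94525721 -178.11624006  190.54220114] 72.75768519645489
1540 [64.49263595 67.3505066  68.50066502] [ 3.00376918e-03 -2.93201310e-04  6.71241837e+01]
```

View pics/w8.png

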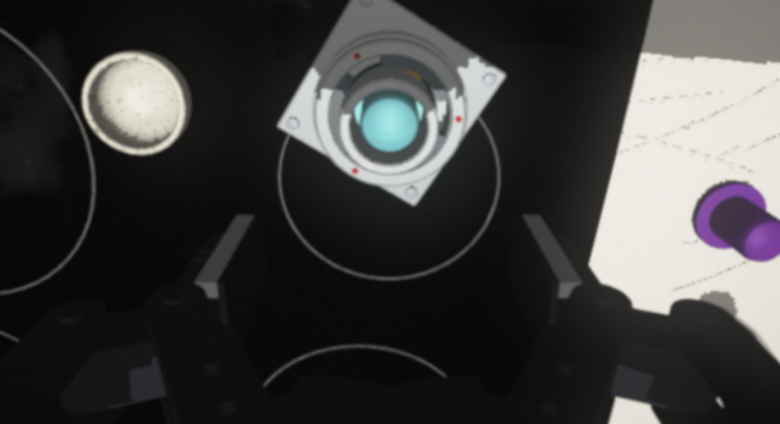

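The ring is level on the glass, centred at about (390,125). A lug shows between the notches at (413,75), the dome is intact, and the gripper is clear of everything.

```bash
python3 -c "
from plant import r
print(r.sign_off())"
```

```text
the job is handed in; nothing more can be done
None
```

The lamp is back together and handed in: the glass lies flat on its seal, the ring is screwed down to what I estimate is snug (about 7° past the bite, roughly 10 N on the glass), the gripper has let go, and the shaker, spoon and bowl were left alone. One picture I viewed, w6, was over the 800 x 600 limit.

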